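Lock the pump control box panel with its quarter-turn fastener

ROBOT

A 7-joint arm with a two-finger parallel gripper is mounted at the origin on the work surface. World frame = base frame: x ahead of the robot, y to its left, z up, the work surface at z = 0. Lengths are in m, angles in rad, forces in N, time in s.
With the tool pointing down it reaches from about 0.4 to 0.925 m from the base axis. Payload 4.1 kg.
Tool frame: the origin (TCP) lies at the very end of the fingers, on their centre line; the grasp point (between the pads) lies 19 mm behind it; z points along the fingers, y is the direction in which the jaws open and shut (so a half turn about z gives the same grasp; the last joint's range is limited). The gripper opens to 85 mm and grips with 20 to 120 N. Pads are 22 mm wide; open, the fingers measure 114 mm over their backs; the gripper's body (76 mm by 85 mm) begins 54 mm behind the grasp point. The pads swing forward as they close: fully open they stand 13 mm farther back than shut.
Start: joints at [-1.252, 0.398, 0.045, 1.537, -0.019, 1.207, -0.051], TCP at [0.264, 0.594, 0.203] pointing down, gripper open.
Joint ranges: [-2.82, 2.82], [-0.49, 2.23], [-1.37, 1.46], [0, 2.46], [-1.36, 4.5], [0.23, 2], [-2.94, 2.94]. Speed limits (rad/s): [2.57, 2.57, 3.14, 3.14, 3.14, 3.14, 3.14].

INTERFACE

Orientations are given as a unit quaternion [x, y, z, w].
In Python, from workcell import manip, viewer, ticket, recognise, outline_of gives the robot as it stands. The module is installed in compiled form; this text tells all that it offers.
- The arm moves only by the tool send_rows, never from a script. Its argument "plan" is a list that holds one entry, the list of rows, each a list of 7 numbers: the opening, from 0 (shut) to 1 (fully open), then the shift along the tool's x, y, z in m, then the turn, a rotation vector about the tool's x, y, z in rad. A call has exactly 10 rows; each row is the pose to reach, as a shift and turn from the pose commanded when the call began, along the tool's axes at that moment; what a row does not reach only later rows make up. A row lasts 1/8 s, in which the tool goes at most 62.5 mm and 10.7 degrees, less where a joint would pass 70% of its speed; a pose out of reach is approached as far as the arm can. A call with a gripper value outside its range is refused whole. The fingers move at their own pace and stop on an object; the grip force is fixed at half the most. Time passes only in rows, so rows that repeat a pose let the fingers close, or fill a call up. It gives the time, the measured TCP pose, the force and the opening at its end, in the units of the state.
- manip.observe(): the state, without advancing time (a new reading comes with each control period).
- viewer.read_camera(name): name is "scene" or "top" or "wrist"; returns a dict with "img" (480x640x3 uint8, blue, green, red), "range_z" (480x640 float32, m along the optical axis (not along the pixel's ray), 0 where there is no reading), "fovy" (degrees; the focal length in pixels is half the picture's height over the tangent of half this angle, whatever the lens; pixels are square), "cx", "cy" (the principal point, pixels), "R" (3x3) and "t" (3): a world point X has camera coordinates R X + t; the wrist camera has in their place "T_tool_cam" (4x4, takes a point from camera to tool coordinates, whose origin is the TCP and whose axes are the flange's). Camera axes: x right, y down, z forward; pixel columns grow to the right and rows downward; lengths in m; the calibration is good to about 2 mm. A picture is of the moment at which its call begins: read the wrist's pose just before it.
- ticket.hand_in(): hands the job in, once; it reports no verdict.
Trained networks look in a picture, given as the dict that the camera call returned (one of the last four; its "shot" number tells which), for a name from the list of things; names that differ only in an ending like _2 or _b are one class to them, and where a whole thing is asked for, a point or a joint stands for the part that bears it (a point fixed in the world has none). Each returns a list of dicts, best first, with "conf" (0 to 1); they miss things now and then, are a little off and sometimes report something else, mostly with a low value. They report only what shows in the picture. A call takes as long as a camera call.
- recognise(picture, target): "xy" ([column, row] in pixels, amid what is visible of it).
- outline_of(picture, target): "mask" (480x640 bool, what is visible of it) and "xy" ([column, row] in pixels, amid what is visible of it).
The state is a dict: "t": time; "joint_positions": joint angles; "joint_vel": joint speeds; "joint_torque": joint torques, N m; "tcp_pos": TCP position; "ee_rot": TCP orientation; "ft_force": force on the tool from outside, world axes, zero at the start; "torque": the same for the moment, N m; "width": finger opening in m.
Only numpy, scipy, OpenCV 4.12 (cv2) and the standard library are available. Lean on these libraries where they do the work, as an engineer would, in place of code of your own. Each camera call takes 0.05 s, during which the arm holds its last target. There are 200 camera calls.

TASK

The access panel on top of the pump's control box stands ajar. Set a fingertip well down in the slot of its round fastener, press the panel shut, and turn the fastener clockwise (seen from above) with that fingertip until it stops, so that the panel is locked and stays shut when you take your hand away. Do not lift the panel further open, and leave the brass coupling, the grease jar and the wrench where they are.

Things in the scene. Friction and masses are not known exactly. Their poses are not given: they have to be found in the camera images.
- control_box: fixed grey box, 236 x 236 mm, 110 mm high, with an aluminium block (100 mm wide, 95 mm high) along its +y side; a gauge stands on that block (top at 152 mm, x -85, y 168 mm). Origin: centre of the grey box's underside, on the work surface; x points from the panel's free edge to its hinge, z up. Hinge line: x 110 mm, z 110 mm. Fastener's axis with the panel shut: x -50 mm, y 0.
- panel (a joint): hinged aluminium panel (226 x 232 x 4 mm) on top of the box, rad: 0 shut (hard stop), growing as its free edge rises. A springy seal holds it ajar at the start (0.16 to 0.28) and lifts it again unless locked. Pressed at the fastener, 160 mm from the hinge, it takes up to 9 N to shut. Locked, it stays near 0.01 by itself.
- fastener (a joint): turn of the quarter-turn fastener on the panel, rad: 0 open, 1.571 locked (hard stop), growing clockwise from above. Starts at 0 to 0.35, stays where left (friction 0.12 N m: 5 N at 24 mm from the axis). Its hidden tongue passes under a ramped catch only if the panel is pressed down first (below 0.03 rad); turned with the panel up, it keeps the panel from shutting.
- slot (a point): centre of the slot's yellow floor, on the fastener's axis; 118 mm above the work surface when shut. Fastener: black disc, 96 mm diameter, with a slot 34 mm wide, 16 mm deep, right across it, open at both ends and above; a fixed collar (116 mm outside, 8 mm below the disc's top) rings it. y runs along the slot, x across, z out of it; slot parallel to the hinge at 0, pointing at the hinge at 1.571.
- panel_edge (a point): middle of the panel's free edge, top face, opposite the hinge; 114 mm above the work surface when shut.
- coupling: loose brass hose coupling standing on the manifold block, 32 mm in diameter, 42 mm high; origin at the centre of its underside. To be left alone.
- grease_jar: loose jar with blue cap on the work surface beside the box, 56 mm in diameter, 65 mm high; origin at the centre of its underside. To be left alone.
- wrench: loose steel wrench, 170 mm long, lying along its x axis on the work surface beside the box; origin at the middle of its underside. To be left alone.

How it is judged:
By the outcome, as a careful person would: the job done as asked, in the order asked, and still so for the second after the job is handed in, with the robot touching nothing.
It also fails if it takes over 45 s, if anything falls off the work surface, if the arm or the gripper's body presses on something with over 40 N, if the wrist force passes 120 N, or if a joint passes its speed limit or range.

## Working session

There is one attempt and no reset: what is moved stays moved. The work goes in short steps, Python scripts to look and compute and a tool call to move; the robot and the scene stay as the last step left them, time stands still between calls to the robot, and variables do not carry over. Pictures are saved under pics/ and viewed, about 8 in all and at most 12, crops included, and the job is handed in when it is done.

Besides the shell and the picture viewer there is one more tool, called after "Emit:" by a JSON object that holds its "fn" and its "kwargs". send_rows: Moves the arm, as the interface text tells. Its arguments: {"type":"object","properties":{"plan":{"type":"array","items":{"type":"array","items":{"type":"array","items":{"type":"number"}}}}},"required":["plan"]}

```bash
mkdir -p pics; cat > h.py <<'E'
import numpy as np, cv2
from workcell import manip, viewer, ticket, recognise, outline_of
from scipy.spatial.transform import Rotation as Ro
def pose():
    s=manip.observe(); T=np.eye(4); T[:3,:3]=Ro.from_quat(s["ee_rot"]).as_matrix(); T[:3,3]=s["tcp_pos"]; return T,s
def cloud(p,T=None):
    f=240/np.tan(np.radians(p["fovy"])/2); z=p["range_z"].astype(float)
    v,u=np.mgrid[:480,:640]
    c=np.stack([(u-p["cx"])/f*z,(v-p["cy"])/f*z,z],-1)
    if "R" in p: return (c-np.array(p["t"]).ravel())@np.array(p["R"])
    M=T@np.array(p["T_tool_cam"]); return c@M[:3,:3].T+M[:3,3]
E
python3 - <<'E'
from h import *
T,s=pose(); print(np.round(T,3),s["t"],s["width"],s["ft_force"])
ims=[]
for n in("top","scene"):
    p=viewer.read_camera(n); C=cloud(p); ims.append(p["img"]); np.savez(n,C=C,img=p["img"])
    for k in("slot","panel_edge","control_box","fastener","panel","coupling","grease_jar","wrench"):
        for r in outline_of(p,k)[:1]:
            m=r["mask"]&(p["range_z"]>0); print(n,k,round(r["conf"],2),np.round(r["xy"]),m.sum(),np.round(np.median(C[m],0),3))
        for r in recognise(p,k)[:1]: 
            x=np.round(r["xy"]).astype(int); print("   rec",round(r["conf"],2),x,np.round(C[x[1],x[0]],3))
    cv2.imwrite(f"pics/{n}.png",p["img"])
E
```

```text
[[-0.914  0.406 -0.001  0.263]
 [ 0.406  0.914 -0.002  0.593]
 [-0.    -0.002 -1.     0.202]
 [ 0.     0.     0.     1.   ]] 0.0 0.08505193326770936 [-0.68282897 -0.56583054 -1.17904668]
top slot 0.97 [367. 256.] 1798 [ 0.584 -0.051  0.156]
   rec 0.97 [367 256] [ 0.59  -0.047  0.148]
top panel_edge 0.95 [369. 241.] 11890 [ 0.621 -0.049  0.137]
   rec 0.92 [366 242] [ 0.617 -0.044  0.159]
top control_box 0.68 [344. 244.] 19021 [ 0.614 -0.003  0.124]
   rec 0.55 [343 245] [0.613 0.    0.137]
top fastener 0.86 [369. 259.] 1906 [ 0.585 -0.05   0.156]
   rec 0.65 [370 263] [ 0.576 -0.053  0.147]
top panel 0.92 [368. 244.] 11647 [ 0.62  -0.049  0.137]
   rec 0.57 [366 242] [ 0.617 -0.044  0.159]
top coupling 0.72 [294. 211.] 217 [0.681 0.101 0.135]
   rec 0.67 [296 212] [0.679 0.097 0.137]
top grease_jar 0.6 [460. 228.] 597 [ 0.673 -0.253  0.063]
   rec 0.81 [460 228] [ 0.67  -0.26   0.061]
top wrench 0.82 [223. 222.] 554 [0.678 0.263 0.007]
   rec 0.64 [220 224] [0.679 0.274 0.005]
scene slot 0.8 [239. 222.] 1526 [ 0.572 -0.052  0.157]
   rec 0.72 [242 245] [ 0.642 -0.058  0.133]
scene panel_edge 0.65 [242. 243.] 10566 [ 0.639 -0.056  0.133]
   rec 0.81 [245 244] [ 0.638 -0.052  0.132]
scene control_box 0.76 [263. 270.] 24149 [ 0.71  -0.026  0.109]
   rec 0.84 [262 270] [ 0.709 -0.037  0.12 ]
scene fastener 0.83 [240. 218.] 1659 [ 0.571 -0.051  0.157]
   rec 0.79 [240 220] [ 0.578 -0.048  0.148]
scene panel 0.6 [242. 245.] 10674 [ 0.639 -0.056  0.133]
   rec 0.7 [242 244] [ 0.635 -0.057  0.131]
scene coupling 0.75 [330. 253.] 411 [0.692 0.1   0.117]
   rec 0.72 [332 251] [0.694 0.095 0.125]
scene grease_jar 0.77 [134. 321.] 1365 [ 0.694 -0.258  0.043]
   rec 0.82 [133 320] [ 0.699 -0.26   0.055]
scene wrench 0.66 [403. 284.] 645 [0.675 0.263 0.007]
   rec 0.83 [406 283] [0.68  0.261 0.008]
```

```bash
python3 - <<'E'
from h import *
a=cv2.imread("pics/top.png")[150:350,180:500]; cv2.imwrite("pics/topc.png",cv2.resize(a,(800,500)))
# panel plane: fit with robust
d=np.load("top.npz");C=d["C"]
m=(C[...,2]>.09)&(C[...,2]<.2)&(abs(C[...,0]-.62)<.16)&(abs(C[...,1]+.05)<.13)
P=C[m]; rng=np.random.default_rng(0); best=0
for i in range(500):
    q=P[rng.choice(len(P),3,False)]; n=np.cross(q[1]-q[0],q[2]-q[0]); L=np.linalg.norm(n)
    if L<1e-4: continue
    n/=L; k=abs((P-q[0])@n)<.003
    if k.sum()>best: best=k.sum(); K=k
c=P[K].mean(0); n=np.linalg.svd(P[K]-c,full_matrices=False)[2][2]; n*=np.sign(n[2])
print(best,len(P),c,n,"tilt",np.arccos(n[2]),"downhill yaw",np.arctan2(n[1],n[0]))
E
```

```text
8629 13519 [ 0.63349613 -0.04926003  0.13335571] [0.18305898 0.00431588 0.98309246] tilt 0.18414885470339312 downhill yaw 0.02357210346593123
```

View pics/topc.png

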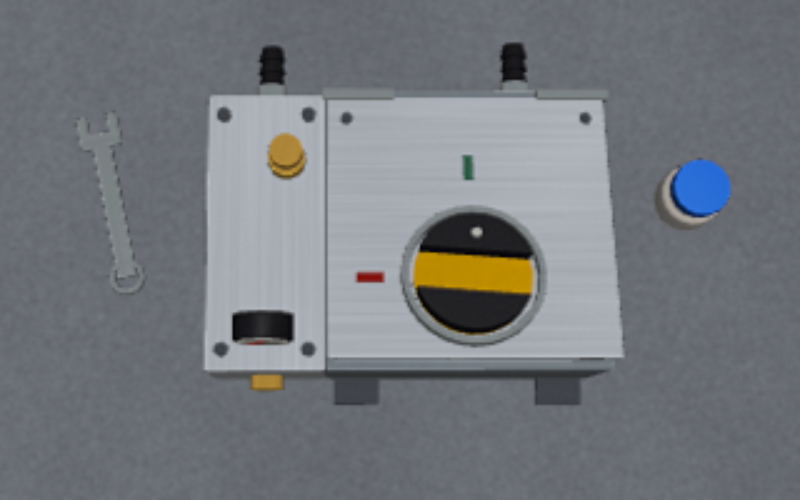

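View pics/scene.png

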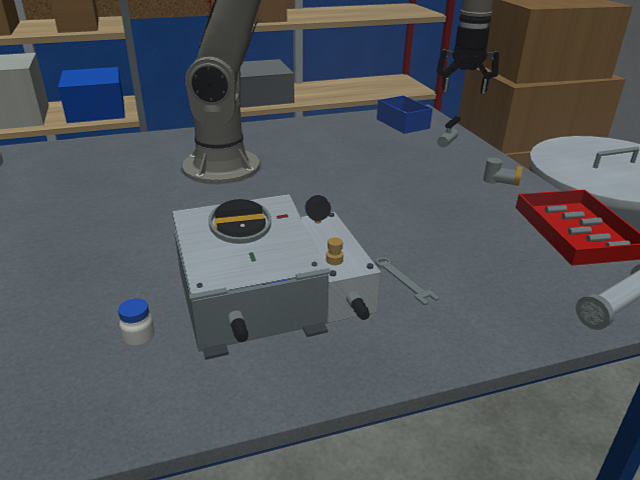

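The top crop shows the panel hinge at the image top (+x). The slot lies nearly along y, turned slightly clockwise, and its centre is at full-frame pixel (369, 259). The coupling, jar and wrench are all clear of it. I'll move over the fastener with the gripper shut for a closer look.

Emit:
{"fn": "send_rows", "kwargs": {"plan": [[[0,-0.02,-0.02,-0.03,0,0,-0.04],[0,-0.05,-0.04,-0.06,0,0,-0.08],[0,-0.08,-0.06,-0.09,0,0,-0.12],[0,-0.11,-0.09,-0.12,0,0,-0.17],[0,-0.14,-0.11,-0.14,0,0,-0.21],[0,-0.17,-0.14,-0.15,0,0,-0.25],[0,-0.2,-0.16,-0.158,0,0,-0.29],[0,-0.23,-0.19,-0.158,0,0,-0.34],[0,-0.26,-0.21,-0.158,0,0,-0.38],[0,-0.29,-0.24,-0.158,0,0,-0.418]]]}}

```text
t: 2.95
tcp_pos: [0.4319, 0.2563, 0.3607]
ee_rot: [-0.001, 1.0, 0.0, 0.0]
ft_force: [1.2, 0.5, -0.4]
width: -0.0001
```

```bash
python3 - <<'E'
from h import *
T,s=pose(); print(np.round(T,3),s["t"],np.round(s["joint_positions"],2)); print("to go, tool", T[:3,:3].T@(np.array([.585,-.05,.36])-T[:3,3]))
E
```

```text
[[-1.    -0.002  0.     0.432]
 [-0.002  1.     0.001  0.256]
 [-0.     0.001 -1.     0.361]
 [ 0.     0.     0.     1.   ]] 2.95 [-0.84  0.05  0.23  1.63 -0.01  1.46  0.96]
to go, tool [-0.15242604 -0.30666568  0.00060506]
```

Emit:
{"fn": "send_rows", "kwargs": {"plan": [[[0,-0.018,-0.035,0,0,0,0],[0,-0.036,-0.07,0,0,0,0],[0,-0.054,-0.11,0,0,0,0],[0,-0.072,-0.145,0,0,0,0],[0,-0.09,-0.18,0,0,0,0],[0,-0.108,-0.215,0,0,0,0],[0,-0.126,-0.25,0,0,0,0],[0,-0.14,-0.28,0,0,0,0],[0,-0.152,-0.307,0,0,0,0],[0,-0.152,-0.307,0,0,0,0]]]}}

```text
t: 4.2
tcp_pos: [0.5836, -0.0529, 0.3605]
ee_rot: [0.002, 1.0, -0.001, -0.0]
ft_force: [-0.6, 0.3, -0.3]
width: 0.0003
```

```bash
python3 - <<'E'
from h import *
T,s=pose(); print(np.round(T[:3,3],4),s["t"],np.round(s["joint_positions"],2))
p=viewer.read_camera("wrist"); C=cloud(p,T); cv2.imwrite("pics/w1.png",p["img"]); np.savez("w1",C=C,img=p["img"])
for k in("slot","fastener","panel_edge"):
    for r in outline_of(p,k)[:1]:
        m=r["mask"]&(p["range_z"]>0); print(k,r["conf"],np.round(r["xy"]),m.sum(),np.round(np.median(C[m],0),4))
hsv=cv2.cvtColor(p["img"],cv2.COLOR_BGR2HSV)
y=(hsv[...,0]>15)&(hsv[...,0]<35)&(hsv[...,1]>150)&(p["range_z"]>0)&(np.linalg.norm(C[...,:2]-[.585,-.05],axis=-1)<.08)
P=C[y]; c=P.mean(0); V=np.linalg.svd(P-c,full_matrices=False)[2]; print("yellow",y.sum(),c,V[0],"n",V[2], "minrect",cv2.minAreaRect(P[:,:2].astype(np.float32)*1000))
m=(abs(C[...,0]-.62)<.13)&(abs(C[...,1]+.05)<.13)&(C[...,2]>.09)
P=C[m]; rng=np.random.default_rng(0); best=0
for i in range(400):
    q=P[rng.choice(len(P),3,False)]; n=np.cross(q[1]-q[0],q[2]-q[0]); L=np.linalg.norm(n)
    if L<1e-4: continue
    n/=L; k=abs((P-q[0])@n)<.0025
    if k.sum()>best: best=k.sum(); K=k
c=P[K].mean(0); n=np.linalg.svd(P[K]-c,full_matrices=False)[2][2]; n*=np.sign(n[2])
print(best,len(P),c,n,"tilt",np.arccos(n[2]),"yaw",np.arctan2(n[1],n[0]))
print("panel rect",cv2.minAreaRect(P[K][:,:2].astype(np.float32)*1000))
E
```

```text
[ 0.5836 -0.0529  0.3605] 4.2 [-0.4   0.23  0.53  1.46 -0.12  1.48  1.69]
slot 0.84 [327. 195.] 6137 [ 0.5818 -0.0497  0.1573]
fastener 0.68 [447. 269.] 781 [0.6782 0.0992 0.1332]
panel_edge 0.61 [330. 213.] 34267 [ 0.6009 -0.0484  0.1436]
yellow 1965 [ 0.58461376 -0.04983061  0.14658843] [ 0.05072428  0.99860964 -0.01434658] n [-0.1783254  -0.00507807 -0.98395847] minrect ((584.8004760742188, -49.56489562988281), (93.05171966552734, 28.089590072631836), 86.68611145019531)
29494 91870 [ 0.57289083 -0.05214489  0.44859164] [ 0.9993027  -0.00210862  0.03727825] tilt 1.5335094394594049 yaw -0.0021100852560923767
panel rect ((578.4739379882812, -49.72406005859375), (18.02120018005371, 231.30181884765625), 0.21513912081718445)
```

View pics/w1.png

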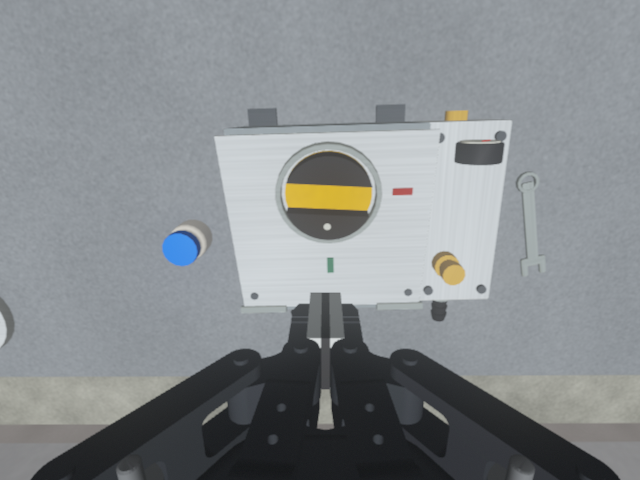

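The wrist view shows the slot centre near (327, 195) and the panel free edge at the image top. The white dot is at (327, 227), and the slot is turned about 0.05 rad clockwise. I'll go above the -y end of the slot, 26 mm off-axis. From there the clockwise turn carries the fingertip toward the free edge, which gives the best lever for pressing.

Emit:
{"fn": "send_rows", "kwargs": {"plan": [[[0,0,-0.003,0.02,0,0,0.01],[0,0,-0.006,0.04,0,0,0.02],[0,0.001,-0.01,0.06,0,0,0.03],[0,0.001,-0.014,0.08,0,0,0.04],[0,0.001,-0.018,0.1,0,0,0.05],[0,0.002,-0.021,0.12,0,0,0.05],[0,0.002,-0.023,0.14,0,0,0.05],[0,0.002,-0.023,0.155,0,0,0.05],[0,0.002,-0.023,0.165,0,0,0.05],[0,0.002,-0.023,0.165,0,0,0.05]]]}}

```text
t: 5.65
tcp_pos: [0.5812, -0.0722, 0.1951]
ee_rot: [0.024, 1.0, 0.0, -0.0]
ft_force: [-0.7, 0.2, -0.8]
width: -0.0001
```

```bash
python3 - <<'E'
from h import *
T,s=pose(); print(np.round(T,4),s["t"],np.round(s["ft_force"],1))
p=viewer.read_camera("scene"); cv2.imwrite("pics/s2.png",cv2.resize(p["img"][150:330,150:390],(800,600),interpolation=cv2.INTER_CUBIC))
q=viewer.read_camera("wrist"); C=cloud(q,T); cv2.imwrite("pics/w2.png",q["img"])
hsv=cv2.cvtColor(q["img"],cv2.COLOR_BGR2HSV)
y=(hsv[...,0]>15)&(hsv[...,0]<35)&(hsv[...,1]>150)&(q["range_z"]>0)&(np.linalg.norm(C[...,:2]-[.585,-.05],axis=-1)<.08)
P=C[y]; print(y.sum(),P.mean(0),cv2.minAreaRect(P[:,:2].astype(np.float32)*1000))
E
```

```text
[[-9.988e-01  4.890e-02 -1.000e-03  5.812e-01]
 [ 4.890e-02  9.988e-01  3.000e-04 -7.220e-02]
 [ 1.000e-03  2.000e-04 -1.000e+00  1.951e-01]
 [ 0.000e+00  0.000e+00  0.000e+00  1.000e+00]] 5.65 [-0.7  0.2 -0.8]
4547 [ 0.58526532 -0.05010504  0.14580417] ((566.1190185546875, -48.839786529541016), (94.850830078125, 65.09910583496094), 87.37378692626953)
```

View pics/w2.png

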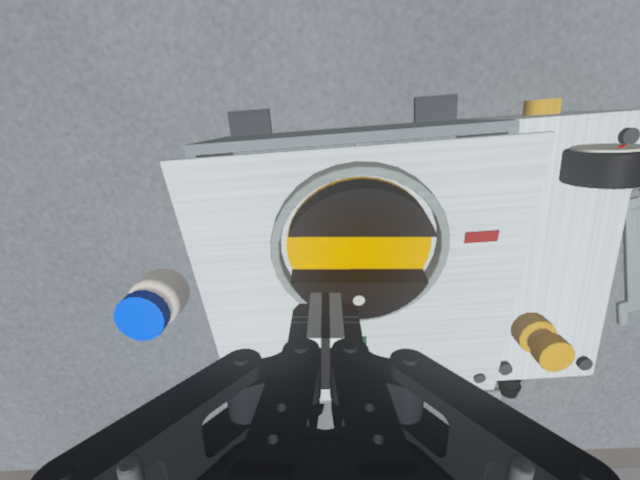

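View pics/s2.png

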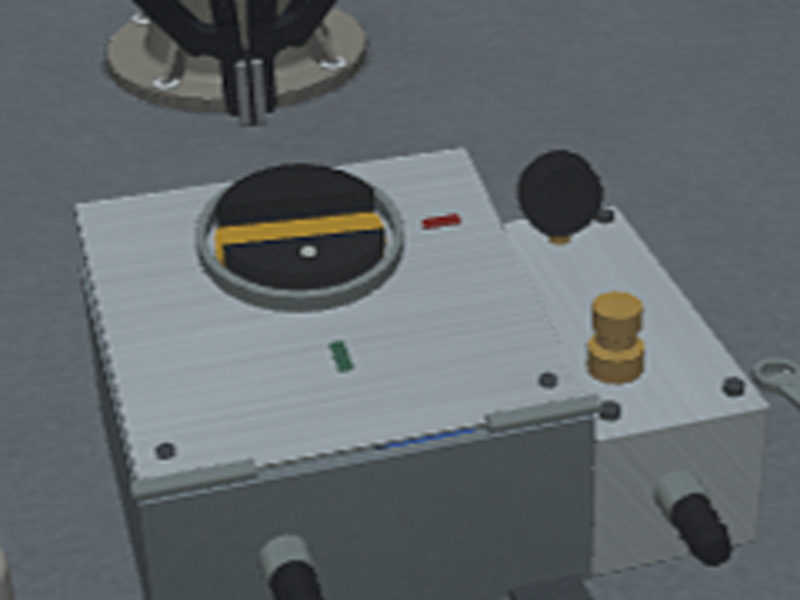

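The wrist view shows the slot open between (288, 253) and (435, 253). The scene crop shows the shut fingertip at (255, 120), behind and above the disc. Before descending I'll check the fingertip position in the scene camera's depth.

```bash
python3 - <<'E'
from h import *
T,s=pose(); p=viewer.read_camera("scene"); C=cloud(p)
f=240/np.tan(np.radians(p["fovy"])/2); c=np.array(p["R"])@T[:3,3]+np.array(p["t"]).ravel(); print("tcp px",f*c[0]/c[2]+p["cx"],f*c[1]/c[2]+p["cy"], "crop",(f*c[0]/c[2]+p["cx"]-150)/.3,(f*c[1]/c[2]+p["cy"]-150)/.3)
m=(abs(C[...,0]-.58)<.06)&(abs(C[...,1]+.07)<.05)&(C[...,2]>.185)&(C[...,2]<.215); P=C[m]; print(m.sum(),P.min(0),P.max(0),P.mean(0))
R=T[:3,:3]; print("to go",R.T@(np.array([.5815,-.0758,.15])-T[:3,3]))
E
```

```text
tcp px 225.38288682707957 200.00122547185623 crop 251.2762894235986 166.6707515728541Traceback (most recent call last):
  File "<stdin>", line 4, in <module>
    return umr_minimum(a, axis, None, out, keepdims, initial, where)
ValueError: zero-size array to reduction operation minimum which has no identity
```

```bash
python3 - <<'E'
from h import *
for n in("scene","top"):
    p=viewer.read_camera(n); C=cloud(p); T,s=pose()
    f=240/np.tan(np.radians(p["fovy"])/2); R=np.array(p["R"]);t=np.array(p["t"]).ravel()
    print(n,"f",f,"cam at",-R.T@t)
    if n=="scene":
        for v in range(176,206,3): print(v,p["img"][v,225],np.round(C[v,225],3),np.round(C[v,229],3))
    for X in (T[:3,3],[.5846,-.0498,.1466]):
        c=R@X+t; print(f*c[0]/c[2]+p["cx"],f*c[1]/c[2]+p["cy"])
    m=(abs(C[...,0]-.58)<.1)&(abs(C[...,1]+.07)<.06)&(C[...,2]>.185)&(C[...,2]<.28); P=C[m]; print(m.sum()); 
    if m.sum(): print(np.round(P[np.argsort(P[:,2])][::max(1,len(P)//12)],3))
print(np.round(s["tcp_pos"],4))
E
```

```text
scene f 552.2572904761521 cam at [ 1.47585647 -0.19323874  0.6642688 ]
176 [42 41 38] [ 0.593 -0.071  0.249] [ 0.591 -0.064  0.247]
179 [30 29 27] [ 0.592 -0.072  0.242] [ 0.589 -0.064  0.24 ]
182 [23 21 20] [ 0.594 -0.072  0.238] [ 0.591 -0.065  0.236]
185 [41 40 38] [ 0.591 -0.072  0.231] [0.125 0.002 0.001]
188 [110 104  96] [ 0.137 -0.011 -0.001] [ 0.143 -0.001  0.001]
191 [105 100  93] [ 0.16  -0.015  0.002] [ 0.161 -0.004  0.001]
194 [102  97  90] [ 0.174 -0.017 -0.   ] [ 0.181 -0.008  0.002]
197 [106 100  93] [ 0.191 -0.02   0.   ] [ 0.189 -0.01  -0.003]
200 [109 103  95] [ 0.212 -0.024  0.003] [ 0.209 -0.013 -0.   ]
203 [39 37 35] [ 0.545 -0.069  0.171] [ 0.547 -0.062  0.171]
225.2935683644376 199.947199211441
239.8041619058595 222.58114803669835
540
[[ 0.587 -0.076  0.225]
 [ 0.59  -0.074  0.236]
 [ 0.587 -0.083  0.242]
 [ 0.595 -0.068  0.247]
 [ 0.595 -0.078  0.252]
 [ 0.593 -0.067  0.258]
 [ 0.595 -0.067  0.262]
 [ 0.592 -0.078  0.268]
 [ 0.595 -0.063  0.271]
 [ 0.591 -0.066  0.274]
 [ 0.59  -0.057  0.276]
 [ 0.589 -0.108  0.278]]
top f 523.49814924646 cam at [0.42911747 0.06578752 1.17766045]
383.37977079724396 256.6944761617209
368.2824360590606 258.92102912881467
15
[[ 0.577 -0.061  0.235]
 [ 0.577 -0.06   0.245]
 [ 0.573 -0.051  0.274]
 [ 0.572 -0.045  0.275]
 [ 0.581 -0.043  0.276]
 [ 0.572 -0.052  0.276]
 [ 0.574 -0.04   0.277]
 [ 0.574 -0.038  0.278]
 [ 0.572 -0.047  0.278]
 [ 0.572 -0.048  0.278]
 [ 0.574 -0.052  0.279]
 [ 0.582 -0.043  0.279]
 [ 0.573 -0.041  0.279]
 [ 0.574 -0.05   0.28 ]
 [ 0.582 -0.045  0.28 ]]
[ 0.582  -0.0729  0.1963]
```

The fingertip seen in the scene depth ends near z = 0.228, but the reported TCP is 0.196, so it sits about 30 mm higher than reported. Laterally they agree. I'll descend in steps, watching force and camera.

Emit:
{"fn": "send_rows", "kwargs": {"plan": [[[0,0,-0.001,0.005,0,0,0],[0,0,-0.002,0.01,0,0,0],[0,0,-0.003,0.015,0,0,0],[0,0,-0.003,0.02,0,0,0],[0,0,-0.003,0.025,0,0,0],[0,0,-0.003,0.03,0,0,0],[0,0,-0.003,0.035,0,0,0],[0,0,-0.003,0.04,0,0,0],[0,0,-0.003,0.04,0,0,0],[0,0,-0.003,0.04,0,0,0]]]}}

```text
t: 7.15
tcp_pos: [0.5815, -0.0759, 0.1557]
ee_rot: [0.025, 1.0, 0.0, 0.0]
ft_force: [-0.5, -0.5, -0.1]
width: 0.0004
```

```bash
cat > look.py <<'E'
from h import *
import sys
T,s=pose(); p=viewer.read_camera("scene"); C=cloud(p)
print(s["t"],np.round(s["tcp_pos"],4),np.round(s["ft_force"],1))
f=240/np.tan(np.radians(p["fovy"])/2); c=np.array(p["R"])@T[:3,3]+np.array(p["t"]).ravel(); u=int(f*c[0]/c[2]+p["cx"]); print("tcp row",u,f*c[1]/c[2]+p["cy"])
for v in range(182,216,2): print(v,np.round(C[v,u],3),end=" ")
cv2.imwrite(f"pics/{sys.argv[1]}.png",cv2.resize(p["img"][150:330,150:390],(800,600),interpolation=cv2.INTER_CUBIC))
E
python3 look.py s3
```

```text
7.15 [ 0.5815 -0.0759  0.1557] [-0.5 -0.5 -0.1]
tcp row 225 219.52341880164408
182 [ 0.593 -0.072  0.237] 184 [ 0.594 -0.073  0.234] 186 [ 0.594 -0.073  0.23 ] 188 [ 0.586 -0.072  0.222] 190 [ 0.59  -0.073  0.22 ] 192 [ 0.594 -0.074  0.218] 194 [ 0.595 -0.074  0.215] 196 [ 0.591 -0.074  0.209] 198 [ 0.591 -0.074  0.205] 200 [ 0.592 -0.075  0.201] 202 [ 0.589 -0.075  0.196] 204 [ 0.591 -0.075  0.193] 206 [ 0.593 -0.076  0.19 ] 208 [ 0.559 -0.072  0.167] 210 [ 0.569 -0.073  0.169] 212 [ 0.566 -0.073  0.163] 214 [ 0.563 -0.073  0.157]
```

View pics/s3.png

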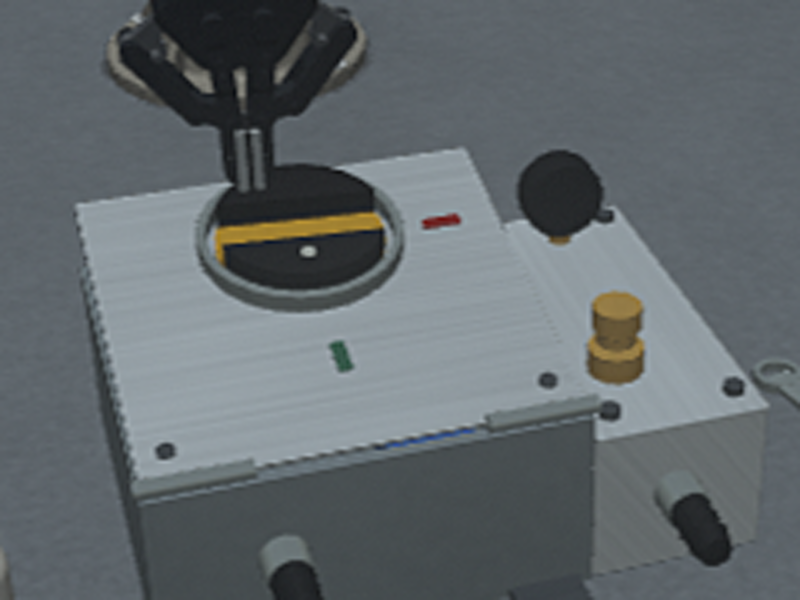

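The scene crop shows the shut fingertip at (250, 190) over the -y end of the disc. Its depth is z ≈ 0.187, so the 31 mm offset is consistent. I'll go 34 mm down into the slot; no force should appear if the fit is right.

Emit:
{"fn": "send_rows", "kwargs": {"plan": [[[0,0,0,0.004,0,0,0],[0,0,0,0.008,0,0,0],[0,0,0,0.012,0,0,0],[0,0,0,0.016,0,0,0],[0,0,0,0.02,0,0,0],[0,0,0,0.024,0,0,0],[0,0,0,0.028,0,0,0],[0,0,0,0.031,0,0,0],[0,0,0,0.034,0,0,0],[0,0,0,0.034,0,0,0]]]}}

```text
t: 8.45
tcp_pos: [0.5812, -0.0758, 0.1213]
ee_rot: [0.025, 1.0, 0.0, -0.0]
ft_force: [0.1, -0.5, 1.3]
width: 0.0001
```

```bash
python3 look.py s4
```

```text
8.45 [ 0.5812 -0.0758  0.1213] [ 0.1 -0.5  1.3]
tcp row 226 235.3015804531382
182 [ 0.594 -0.071  0.237] 184 [ 0.593 -0.071  0.233] 186 [ 0.593 -0.071  0.229] 188 [ 0.588 -0.071  0.223] 190 [ 0.591 -0.071  0.22 ] 192 [ 0.593 -0.072  0.217] 194 [ 0.594 -0.072  0.214] 196 [ 0.593 -0.073  0.21 ] 198 [ 0.593 -0.073  0.206] 200 [ 0.592 -0.073  0.201] 202 [ 0.593 -0.073  0.198] 204 [ 0.592 -0.074  0.193] 206 [ 0.59  -0.074  0.188] 208 [ 0.592 -0.074  0.185] 210 [ 0.59  -0.074  0.18 ] 212 [ 0.593 -0.075  0.178] 214 [ 0.593 -0.075  0.173]
```

View pics/s4.png

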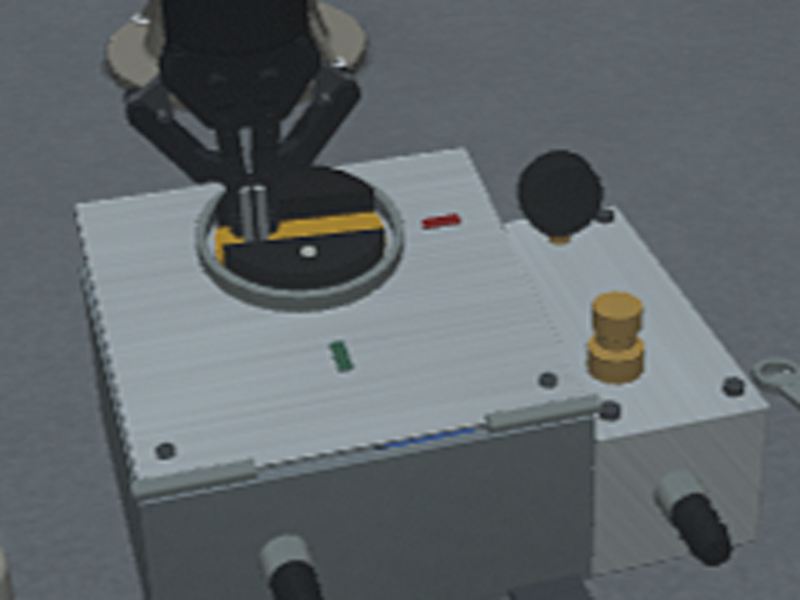

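The fingertip is in the slot at crop (255, 235), with yellow floor on both sides of it and no force. Now I'll press the panel shut.

Emit:
{"fn": "send_rows", "kwargs": {"plan": [[[0,0,0,0.004,0,0,0],[0,0.001,0,0.008,0,0,0],[0,0.001,0,0.012,0,0,0],[0,0.002,0,0.016,0,0,0],[0,0.002,0,0.02,0,0,0],[0,0.003,0,0.024,0,0,0],[0,0.003,0,0.028,0,0,0],[0,0.004,0,0.032,0,0,0],[0,0.004,0,0.036,0,0,0],[0,0.004,0,0.036,0,0,0]]]}}

```text
t: 9.75
tcp_pos: [0.5788, -0.076, 0.089]
ee_rot: [0.025, 1.0, 0.001, 0.001]
ft_force: [-7.1, 1.0, 22.8]
width: 0.0001
```

```bash
cat > tilt.py <<'E'
from h import *
p=viewer.read_camera("scene"); C=cloud(p)
# panel top profile between hinge and free edge, y strips clear of the disc
for y0 in(-.14,.03):
    m=(abs(C[...,1]-y0)<.015)&(C[...,0]>.5)&(C[...,0]<.72)&(C[...,2]>.1)&(C[...,2]<.2)
    a=np.polyfit(C[m][:,0],C[m][:,2],1); r=C[m][:,2]-np.polyval(a,C[m][:,0]); k=abs(r)<.006; a=np.polyfit(C[m][k][:,0],C[m][k][:,2],1); print("strip",y0,m.sum(),"tilt",-np.arctan(a[0]),"z@.515",np.polyval(a,.515))
T,s=pose(); print(s["t"],np.round(s["tcp_pos"],4),np.round(s["ft_force"],1),np.round(s["torque"],2))
E
python3 tilt.py
```

```text
strip -0.14 1064 tilt -0.00015218116786201578 z@.515 0.11461013104362784
strip 0.03 945 tilt 0.0005048918243618359 z@.515 0.11475712363039081
9.8 [ 0.5788 -0.0761  0.089 ] [-6.6  1.  22.3] [0.24 1.47 0.11]
```

The panel is shut: tilt is about 0 and the fingertip is pressing with 22 N against the stop. Now I'll turn clockwise on a 26 mm arc about the fastener axis, rotating the tool with it.

Emit:
{"fn": "send_rows", "kwargs": {"plan": [[[0,0.0026,0.0001,0,0,0,0.1],[0,0.0052,0.0005,0,0,0,0.2],[0,0.0077,0.0012,0,0,0,0.3],[0,0.0101,0.0021,0,0,0,0.4],[0,0.0125,0.0032,0,0,0,0.5],[0,0.0147,0.0045,0,0,0,0.6],[0,0.0167,0.0061,0,0,0,0.7],[0,0.0186,0.0079,0,0,0,0.8],[0,0.0204,0.0098,0,0,0,0.9],[0,0.0219,0.012,0,0,0,1.0]]]}}

```text
t: 11.05
tcp_pos: [0.5596, -0.0684, 0.0891]
ee_rot: [0.504, 0.864, -0.001, 0.005]
ft_force: [-2.7, -8.3, 17.4]
width: 0.0001
```

```bash
python3 tilt.py; python3 - <<'E'
from h import *
T,s=pose(); p=viewer.read_camera("top"); q=viewer.read_camera("scene"); cv2.imwrite("pics/a5.png",np.hstack([cv2.resize(p["img"][200:310,300:410],(400,400)),cv2.resize(q["img"][180:280,190:290],(400,400))])); 
print("toolyaw cw",np.arctan2(T[0,1],T[1,1]),np.round(s["joint_positions"],2))
E
```

```text
strip -0.14 1050 tilt 0.00018294563814152514 z@.515 0.11467168686195597
strip 0.03 931 tilt 0.0005595678326527756 z@.515 0.11479505035320592
11.1 [ 0.5593 -0.0682  0.0891] [-3.  -7.7 20.4] [-1.61  0.56 -0.02]
toolyaw cw 1.0579182305401242 [-0.53  0.45  0.74  1.89 -0.36  0.93  0.89]
```

View pics/a5.png

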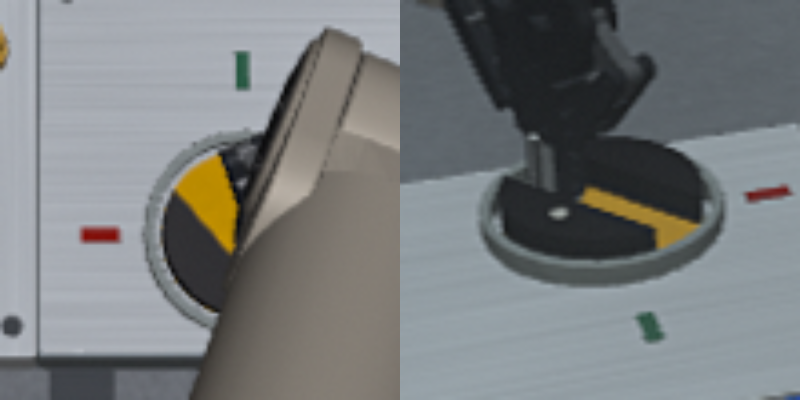

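The fastener has turned to about 45-50° (left view, yellow edge from (175, 190) to (230, 255)). The panel is still shut. Next is the rest of the arc, with some overshoot for the slot play.

Emit:
{"fn": "send_rows", "kwargs": {"plan": [[[0,0.0026,0.0001,0,0,0,0.08],[0,0.0052,0.0005,0,0,0,0.16],[0,0.0077,0.0012,0,0,0,0.24],[0,0.0101,0.0021,0,0,0,0.32],[0,0.0125,0.0032,0,0,0,0.4],[0,0.0147,0.0045,0,0,0,0.46],[0,0.0167,0.0061,0,0,0,0.5],[0,0.0186,0.0079,0,0,0,0.52],[0,0.0195,0.0088,0,0,0,0.52],[0,0.0195,0.0088,0,0,0,0.52]]]}}

```text
t: 12.45
tcp_pos: [0.5557, -0.048, 0.089]
ee_rot: [0.708, 0.706, -0.001, 0.004]
ft_force: [-5.1, -8.8, 22.1]
width: -0.0002
```

```bash
cat > ang.py <<'E'
from h import *
T,s=pose(); q=viewer.read_camera("scene"); C=cloud(q)
hsv=cv2.cvtColor(q["img"],cv2.COLOR_BGR2HSV)
y=(hsv[...,0]>15)&(hsv[...,0]<35)&(hsv[...,1]>130)&(np.linalg.norm(C[...,:2]-[.58,-.05],axis=-1)<.06)
P=C[y]; V=np.linalg.svd(P[:,:2]-P[:,:2].mean(0),full_matrices=False)[2][0]; print("slot cw",np.degrees(np.arctan2(V[0],V[1])),y.sum(),P.mean(0),cv2.minAreaRect(P[:,:2].astype(np.float32)*1000))
print("toolyaw cw",np.arctan2(T[0,1],T[1,1]),np.round(s["joint_positions"],2))
E
python3 tilt.py; python3 ang.py
```

```text
strip -0.14 1054 tilt 0.00011082287760155031 z@.515 0.11470461343579073
strip 0.03 935 tilt 0.0014786463977365112 z@.515 0.11480329467105017
12.5 [ 0.5557 -0.048   0.089 ] [-5.6 -7.9 22.1] [-1.88  1.22 -0.08]
slot cw 82.96763839006883 275 [ 0.58509732 -0.04811098  0.11878458] ((573.7738647460938, -48.26783752441406), (86.89561462402344, 31.15577507019043), 0.6309611797332764)
toolyaw cw 1.5733976093833228 [-0.66  0.49  0.87  1.9  -0.45  0.95  0.41]
```

Emit:
{"fn": "send_rows", "kwargs": {"plan": [[[0,0.001,0,0,0,0,0],[0,0.002,0,0,0,0,0],[0,0.003,0,0,0,0,0],[0,0.004,0,0,0,0,0],[0,0.005,0,0,0,0,0],[0,0.006,0,0,0,0,0.01],[0,0.007,0,0,0,0,0.02],[0,0.008,0,0,0,0,0.02],[0,0.008,0,0,0,0,0.02],[0,0.008,0,0,0,0,0.02]]]}}

```text
t: 13.8
tcp_pos: [0.5564, -0.0451, 0.0891]
ee_rot: [0.716, 0.698, -0.002, 0.008]
ft_force: [-2.3, -16.0, 18.0]
width: 0.0001
```

```bash
python3 tilt.py; python3 ang.py
```

```text
strip -0.14 1047 tilt 0.00040434488894437764 z@.515 0.11470789874098307
strip 0.03 941 tilt 0.0016764594466537823 z@.515 0.11494523502100214
13.85 [ 0.5564 -0.0451  0.0891] [ -3.2 -16.7  16.8] [-3.55  0.62  0.1 ]
slot cw 81.46096798792392 284 [ 0.58319251 -0.04879125  0.11881467] ((571.7398071289062, -47.559268951416016), (31.291183471679688, 87.88402557373047), 89.2564697265625)
toolyaw cw 1.595304189012936 [-0.68  0.49  0.87  1.9  -0.44  0.95  0.38]
```

Emit:
{"fn": "send_rows", "kwargs": {"plan": [[[0,0.001,0,0,0,0,0],[0,0.002,0,0,0,0,0],[0,0.003,0,0,0,0,0],[0,0.004,0,0,0,0,0],[0,0.005,0,0,0,0,0],[0,0.006,0,0,0,0,0],[0,0.006,0,0,0,0,0],[0,0.006,0,0,0,0,0],[0,0.006,0,0,0,0,0],[0,0.006,0,0,0,0,0]]]}}

```text
t: 15.15
tcp_pos: [0.5563, -0.0451, 0.0892]
ee_rot: [0.717, 0.697, -0.004, 0.011]
ft_force: [-1.4, -26.1, 14.2]
width: -0.0004
```

```bash
python3 tilt.py; python3 ang.py
```

```text
strip -0.14 1053 tilt -0.0002983456967310075 z@.515 0.11462150643544158
strip 0.03 945 tilt 0.0006131065291988353 z@.515 0.11485088260535714
15.2 [ 0.5564 -0.0451  0.0892] [ -2.  -26.5  14. ] [-5.6   0.38  0.03]
slot cw 82.11523336349666 286 [ 0.58327331 -0.04885285  0.11884611] ((575.2193603515625, -47.549476623535156), (31.149738311767578, 92.61516571044922), 89.05956268310547)
toolyaw cw 1.5986238970569289 [-0.69  0.49  0.88  1.91 -0.44  0.94  0.37]
```

Hard stop reached: 6 mm more command gave 0 mm of motion, and the side force rose from 16 to 26 N. I'll release the side load, then lift straight out.

Emit:
{"fn": "send_rows", "kwargs": {"plan": [[[0,-0.006,0,0,0,0,0],[0,-0.012,0,0,0,0,0],[0,-0.017,0,0,0,0,0],[0,-0.017,0,-0.004,0,0,0],[0,-0.017,0,-0.008,0,0,0],[0,-0.017,0,-0.012,0,0,0],[0,-0.017,0,-0.02,0,0,0],[0,-0.017,0,-0.03,0,0,0],[0,-0.017,0,-0.045,0,0,0],[0,-0.017,0,-0.06,0,0,0]]]}}

```text
t: 16.5
tcp_pos: [0.5541, -0.0437, 0.1469]
ee_rot: [0.714, 0.701, 0.001, -0.0]
ft_force: [0.2, -0.6, 0.4]
width: -0.0003
```

Emit:
{"fn": "send_rows", "kwargs": {"plan": [[[0,0,0,-0.02,0,0,0],[0,0,0,-0.04,0,0,0],[0,0,0,-0.06,0,0,0],[0,0,0,-0.08,0,0,0],[0,0,0,-0.1,0,0,0],[0,0,0,-0.12,0,0,0],[0,0,0,-0.14,0,0,0],[0,0,0,-0.16,0,0,0],[0,0,0,-0.18,0,0,0],[0,0,0,-0.18,0,0,0]]]}}

```text
t: 17.75
tcp_pos: [0.5547, -0.0448, 0.3278]
ee_rot: [0.714, 0.7, 0.002, 0.001]
ft_force: [-0.2, -0.4, 0.2]
width: -0.0004
```

```bash
python3 tilt.py; python3 ang.py; python3 - <<'E'
from h import *
p=viewer.read_camera("scene"); cv2.imwrite("pics/s6.png",cv2.resize(p["img"][170:370,100:430],(800,485),interpolation=cv2.INTER_CUBIC)); C=cloud(p)
for k in("coupling","grease_jar","wrench"):
    for r in outline_of(p,k)[:1]: m=r["mask"]&(p["range_z"]>0); print(k,r["conf"],np.round(np.median(C[m],0),3))
E
```

```text
strip -0.14 1069 tilt 0.012518630053755801 z@.515 0.11730315711602318
strip 0.03 961 tilt 0.011898095171869925 z@.515 0.11713385545744424
17.8 [ 0.554  -0.0445  0.3265] [0.4 0.1 0.4] [ 0.    0.02 -0.01]
slot cw 89.39368007453858 384 [ 0.57473906 -0.04726773  0.12062069] ((570.9034423828125, -47.063865661621094), (32.21426773071289, 95.4149169921875), 88.64947509765625)
toolyaw cw 1.5899265395994595 [-0.82  0.26  1.03  1.6  -0.22  1.41  0.21]
coupling 0.75 [0.693 0.099 0.119]
grease_jar 0.93 [ 0.694 -0.258  0.043]
wrench 0.56 [0.677 0.264 0.007]
```

View pics/s6.png

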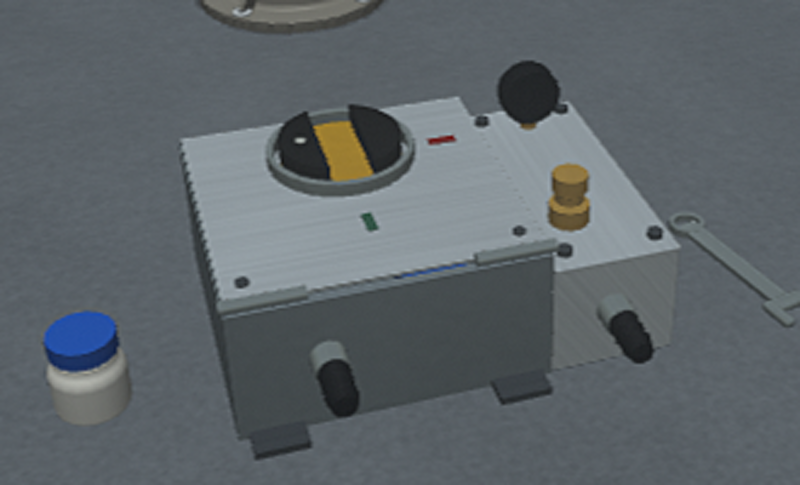

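The final picture shows the slot, crop (340, 150), pointing at the hinge's green mark. The panel is down at 0.012 rad, which matches "locked", and the loose items haven't moved.

```bash
python3 -c "
from h import *
print(ticket.hand_in())"
```

```text
the job is handed in; nothing more can be done
None
```

The panel is shut and locked, and the job is handed in at about 18 s on the robot's clock. I put the shut fingertip in the slot about 26 mm off the axis and pressed the panel shut with about 22 N. I then turned the fastener clockwise on an arc until it hit its stop, released the side load and lifted straight out.

**Last checks:**
- **Hard stop:** 6 mm more push gave no movement, and the side force rose from 16 to 26 N.
- **Panel:** with the hand away it stays at about 0.012 rad, as expected for locked.
- **Slot:** it points at the hinge, at 89° by the main fit and 88.6° by the rectangle fit.
- **Wrist force:** about 0 after lifting clear.
- **Loose items:** the coupling, jar and wrench are within 2 mm of where they started.

**Disagreements:**
- The fingertip seen by the camera was about 31 mm higher than the reported TCP. I set the depth by camera and force instead, and contact came where the camera predicted.
- While the finger still hid part of the slot, its angle read 81–83°, against about 89° from the rectangle fit. The clear view afterwards settled it at 89°.

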